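Hang the drip grate on the two pegs of a sprung cup rest

ROBOT

A 6-joint arm with a two-finger parallel gripper is mounted at the origin on the work surface. World frame = base frame: x ahead of the robot, y to its left, z up, the work surface at z = 0. Lengths are in mm, angles in rad, forces in N, time in s.
With the tool pointing down it reaches from about 275 to 725 mm from the base axis. Payload 5.6 kg.
Tool frame: the origin (TCP) lies midway between the tips of the shut fingers; the grasp point (between the pads) lies tcp_to_grasp behind it (tcp_to_grasp is the distance from the TCP to the grasp point, in mm); z points along the fingers, x is the direction in which the jaws open and shut, and the axes are right-handed (so a half turn about z gives the same grasp; the last joint's range is limited). The gripper opens to 85 mm and grips with 20 to 120 N. Pads are 22 mm wide; open, the fingers measure 114 mm over their backs; the gripper's body (76 mm by 85 mm) begins 54 mm behind the grasp point. The pads swing forward as they close: fully open they stand 13 mm farther back than shut.
Start: joints at [1.413, 0.255, 0.108, 0, -1.424, -0.285], TCP at [235.632, 496.961, 195.483] pointing down, gripper open.
Joint ranges: [-2.95, 2.95], [-1.21, 1.97], [-1.09, 1.5], [-2.87, 1.71], [-2.94, -0.07], [-3.05, 3.05]. Speed limits (rad/s): [2.57, 2.57, 3.14, 3.14, 3.14, 3.14].

INTERFACE

Orientations are given as [roll, pitch, yaw] about the fixed x, y, z axes, in that order (R = Rz(yaw) Ry(pitch) Rx(roll)).
In Python, from cell import sense, read_camera, close_job, tcp_to_grasp gives the robot as it stands.
- The arm moves only by the tool jog_arm, never from a script. Its argument "steps" is a list of rows, each a list of 3 entries, a list of its own where there are three numbers: the gripper command: -1 is shut, 1 is fully open, values between are in proportion, then the shift along the world's x, y, z in cm, then the turn about the world's z in degrees. In form: [[claw, [x, y, z], twist], ...]. A call has 1 to 12 rows; each row shifts and turns the commanded pose from where the row before left it; what a row does not reach is not made up. A row lasts 1/10 s, in which the tool goes at most 50 mm and 8.59 degrees, less where a joint would pass 70% of its speed; a pose out of reach is approached as far as the arm can. A call is refused whole if a number of a shift passes 5 or a number of a turn 8.59, either way. A call with a gripper value outside its range is refused whole. The fingers move at their own pace and stop on an object; "newtons" is the grip in N (left out, the last holds). Time passes only in rows, so rows that do not move let the fingers close. It gives the time, the measured TCP pose, the force and the opening at its end, in the units of the state.
- sense(): the state, without advancing time (a new reading comes with each control period).
- read_camera(name): name is "side" or "top" or "wrist"; returns a dict with "img" (400x640x3 uint8, blue, green, red), "fx", "fy", "cx", "cy" (pixels), "k1" (the pictures are not rectified: a ray, as slopes to the right and down, at radius r is drawn at 1 + k1 r^2 times it, then the intrinsics apply), "view" (4x4, takes a point from world to camera coordinates); the wrist camera has in their place "mount" (4x4, takes a point from camera to tool coordinates, whose origin is the TCP and whose axes are the tool frame's). Camera axes: x right, y down, z forward; pixel columns grow to the right and rows downward; lengths in mm; the calibration is good to about 2 mm. A picture is of the moment at which its call begins: read the wrist's pose just before it. There is no depth.
- close_job(): hands the job in, once; it reports no verdict.
The state is a dict: "time_s": time; "q": joint angles; "qvel": joint speeds; "tau": joint torques, N m; "position": TCP position; "ee_rot": TCP orientation; "force": force on the tool from outside, world axes, zero at the start; "moment": the same for the moment, N m; "grip_width": opening from 0.0 (shut) to 1.0 (fully open).
Only numpy, scipy, OpenCV 4.12 (cv2) and the standard library are available. Lean on these libraries where they do the work, as an engineer would, in place of code of your own. Each camera call takes 0.05 s, during which the arm holds its last target. There are 200 camera calls.

TASK

Pick up the steel drip grate by its black handle and hang it on the two orange pegs over the drip pan, one peg through each hole: feel for the pegs with light pressure, since the peg bar is set off-centre in the pan. When the grate lies flat and fully down on the bar, press it gently until the sprung bar gives by a couple of millimetres, then let go; never squash the bar down by as much as 6 mm, and leave the mug, the sugar shaker and the small bin where they stand.

Things in the scene. Friction and masses are not known exactly. Their poses are not given: they have to be found in the camera images.
- grate: Loose steel drip grate, 0.22-0.37 kg: flat plate 110 (x) x 220 (y) x 5 mm, dark slots only painted on. Origin: centre of its underside; z up. Two round through holes, 14 mm diameter, at y = +95 and -95 mm, x = 0. Black bow handle on its middle (point handle). The same after a half turn. Starts flat on the counter.
- handle (a point): Middle of the grate's black handle bar, 36 mm above the grate's underside; axes as the grate's. The bar is 62 mm long (y), 14 mm wide (x), from 26 to 46 mm above the underside, on a 10 mm foot at each end, open below in between. Pinch it across x from above.
- pan: Drip pan, fixed: open steel tray 160 (x) x 270 (y) x 34 mm high, 3 mm walls. Origin: centre of its underside, on the counter; z up. Inside, parallel to the pan's y, stands a black sprung bar (216 mm long, 34 mm wide, see point bar_level and joint bar) with two upright orange pegs. Hung on the pegs, the grate's underside lies 45 mm above this origin.
- bar_level (a point): Point 45 mm above the pan's origin, level with the bar's top; axes as the pan's. The bar itself is clamped 4 to 10 mm from here along x, to one side or the other (not given by this pose); in y it is centred. Pegs at y = +95 and -95 mm on the bar's centre line: 11 mm diameter, 22 mm tall, the last 2 mm tapering to a flat 9 mm tip.
- bar (a joint): How far the peg bar is pushed down, m: 0 at the upper stop (start), 0.008 at the bottom stop; the pegs sink with it. It starts to move at about 5 N of total downward load (the grate's own 2 to 3.6 N counts, but alone does not move it), then gives 1 mm per 2 N and springs back when let go. Over 6 mm is overload.
- mug: White mug, 80 mm diameter, 90 mm high, handle to its +y; loose bystander. Origin: centre of its underside.
- shaker: Glass sugar shaker with steel spout, 68 mm diameter, 116 mm high; loose bystander. Origin: centre of its underside.
- binlet: Small steel table bin with black top, 74 mm diameter, 97 mm high; loose bystander. Origin: centre of its underside.
Not all that is in view belongs to the job. What is shaped like the grate but brown is not meant.

How it is judged:
By the outcome, as a careful person would: the job done as asked, in the order asked, and still so for the second after the job is handed in, with the robot touching nothing.
It also fails if it takes over 64 s, if anything falls off the work surface, if the arm or the gripper's body presses on something with over 40 N, if the wrist force passes 120 N, or if a joint passes its speed limit or range.

## Working session

There is one attempt and no reset: what is moved stays moved. The work goes in short steps, Python scripts to look and compute and a tool call to move; the robot and the scene stay as the last step left them, time stands still between calls to the robot, and variables do not carry over. Pictures are saved under pics/ and viewed, about 8 in all and at most 12, crops included, and the job is handed in when it is done.

Besides the shell and the picture viewer there is one more tool, called as name([rows], argument=value, ...), one row to a line, values as JSON. jog_arm: Moves the arm, as the interface text tells. Its arguments: {"type":"object","properties":{"steps":{"type":"array","items":{"type":"array"}},"newtons":{"type":"number"}},"required":["steps"]}

```bash
mkdir -p pics; ls; cat > h.py <<'E'
import numpy as np,cv2
from cell import sense,read_camera,close_job,tcp_to_grasp
from scipy.spatial.transform import Rotation as R
def cam(n):
    s=sense(); c=read_camera(n)
    if n=="wrist":
        T=np.eye(4);T[:3,:3]=R.from_euler('xyz',s['ee_rot']).as_matrix();T[:3,3]=s['position']
        c['pose']=T@np.array(c['mount'])
    else: c['pose']=np.linalg.inv(np.array(c['view']))
    return c
def rays(c,px):
    K=np.array([[c['fx'],0,c['cx']],[0,c['fy'],c['cy']],[0,0,1]])
    u=cv2.undistortPoints(np.array(px,float).reshape(-1,1,2),K,np.array([c['k1'],0,0,0,0.]))[:,0]
    d=np.c_[u,np.ones(len(u))]@c['pose'][:3,:3].T
    return c['pose'][:3,3],d
def on_plane(c,px,z):
    o,d=rays(c,px); return o+d*((z-o[2])/d[:,2])[:,None]
def proj(c,P):
    V=np.linalg.inv(c['pose']);p=np.array(P,float).reshape(-1,3)@V[:3,:3].T+V[:3,3]
    s=p[:,:2]/p[:,2:];s=s*(1+c['k1']*(s**2).sum(1))[:,None]
    return s*[c['fx'],c['fy']]+[c['cx'],c['cy']]
E
python3 - <<'E'
from h import *
print(sense(),tcp_to_grasp)
for n in("top","side"):
    c=cam(n);cv2.imwrite(f"pics/{n}0.png",c['img']);print(n,c['pose'].round(2).tolist(),c['fx'],c['k1'])
E
```

```text
pics
{'time_s': 0.0, 'q': array([ 1.41259921e+00,  2.55752999e-01,  1.06985659e-01, -4.78938561e-04,
       -1.42387516e+00, -2.84601955e-01]), 'qvel': array([-1.68498295e-04,  5.70005371e-04,  1.96152440e-03,  6.87045557e-05,
        9.22156147e-04, -8.90424986e-04]), 'tau': array([ 5.72357822e-04, -3.86631775e+01,  2.37934345e+01,  5.36487848e+00,
       -6.27005997e-03,  8.18914600e-06]), 'position': array([235.36368187, 496.47172739, 194.58456925]), 'ee_rot': array([-3.14152888e+00, -1.90491203e-03, -2.01366601e+00]), 'force': array([ 0.08950759, -0.0948802 ,  0.80878342]), 'moment': array([-0.00062258,  0.03750259, -0.00967421]), 'grip_width': 1.0011828192959693} 18.700000000000003
top [[-0.01, -0.98, 0.18, 378.78], [-1.0, 0.02, 0.02, 133.9], [-0.02, -0.18, -0.98, 1309.57], [0.0, 0.0, 0.0, 1.0]] 450.76919127779684 0.0393110283689344
side [[-0.99, -0.12, 0.12, 466.53], [-0.17, 0.72, -0.67, 942.68], [-0.01, -0.68, -0.73, 947.65], [0.0, 0.0, 0.0, 1.0]] 480.989579897716 -0.05212820831988936
```

View pics/top0.png

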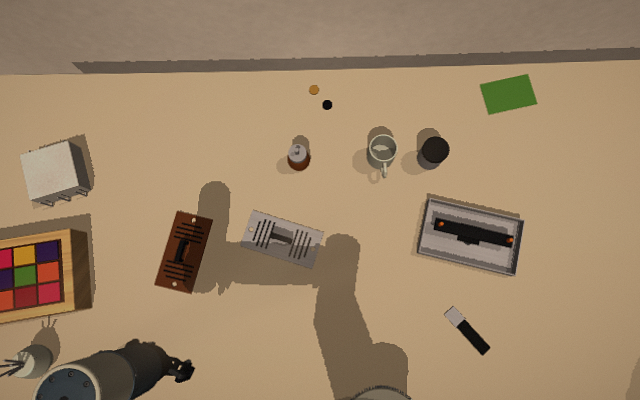

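View pics/side0.png

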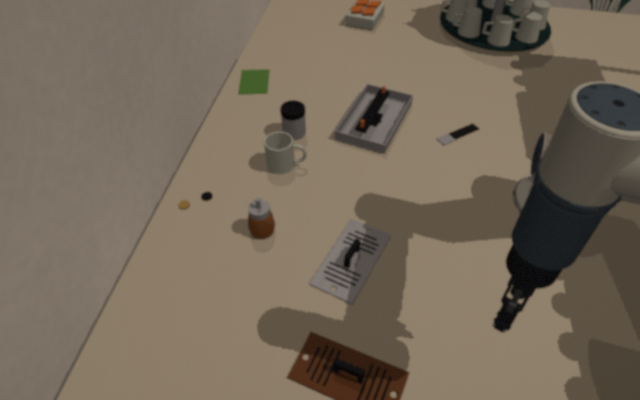

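Top: steel grate centred near (282,239), brown decoy at (184,252), pan at (470,237) with orange pegs near (437,223) and (510,240). Mug, shaker and bin stand in the row above.

```bash
python3 - <<'E'
from h import *
c=cam("top");im=c['img'];hsv=cv2.cvtColor(im,cv2.COLOR_BGR2HSV)
def comps(m,box,amin):
    x0,y0,x1,y1=box;mm=np.zeros_like(m);mm[y0:y1,x0:x1]=m[y0:y1,x0:x1]
    n,l,s,ce=cv2.connectedComponentsWithStats(mm)
    return [(s[i].tolist(),ce[i],np.argwhere(l==i)[:,::-1]) for i in range(1,n) if s[i,4]>=amin]
S,V,H=hsv[...,1],hsv[...,2],hsv[...,0]
print("pegs")
for st,ce,p in comps(((S>150)&(V>120)&(H<18)).astype(np.uint8)*255,(410,190,530,280),3): print(st,ce,on_plane(c,ce,60))
print("grate")
for st,ce,p in comps(((S<60)&(V>90)).astype(np.uint8)*255,(235,200,330,275),200):
    r=cv2.minAreaRect(p.astype(np.float32));b=cv2.boxPoints(r);w=on_plane(c,b,5)
    print(st,r,w.round(1).tolist(),w.mean(0));print(np.linalg.norm(np.diff(w,axis=0),axis=1))
print("handle")
for st,ce,p in comps(((V<70)).astype(np.uint8)*255,(262,222,300,252),20):
    print(st,ce,cv2.minAreaRect(p.astype(np.float32)),on_plane(c,ce,46))
print("pan")
for z,thr in((34,80),):
    m=((S<75)&(V>50)).astype(np.uint8)*255
    for st,ce,p in comps(m,(405,185,535,285),200):
        r=cv2.minAreaRect(p.astype(np.float32));w=on_plane(c,cv2.boxPoints(r),z)
        print(st,r,w.round(1).tolist(),w.mean(0),np.linalg.norm(np.diff(w,axis=0),axis=1))
a=cv2.resize(im[190:285,235:330],(400,400),interpolation=2);b=cv2.resize(im[185:285,415:530],(400,400),interpolation=2)
b=cv2.resize(im[185:285,412:532],(480,400),interpolation=2)
cv2.imwrite("pics/z1.png",np.hstack([a[:,:310],b]))
E
```

```text
pegs
[440, 222, 4, 3, 10] [441.2 223. ] [[ 549.89140617 -180.81493741   60.        ]]
[509, 238, 4, 4, 14] [510.71428571 239.5       ] [[ 501.50795524 -365.45472282   60.        ]]
grate
[241, 210, 82, 59, 2280] ((281.45428466796875, 238.70538330078125), (75.05101776123047, 37.86838150024414), 17.744670867919922) [[501.9, 389.3, 5.0], [607.5, 357.3, 5.0], [536.3, 148.0, 5.0], [433.0, 182.6, 5.0]] [519.67784718 269.32287787   5.        ]
[110.32385037 221.16331085 108.9460099 ]
handle
[265, 225, 27, 24, 147] [278.14965986 237.53061224] ((279.4731750488281, 240.35853576660156), (22.767168045043945, 24.3475341796875), 20.2248592376709) [[518.10401856 273.93761123  46.        ]]
pan
[417, 198, 108, 78, 4537] ((471.5589599609375, 236.74240112304688), (102.82225799560547, 58.32271194458008), 12.893744468688965) [[468.0, -109.0, 34.0], [629.6, -154.6, 34.0], [558.8, -428.9, 34.0], [401.9, -378.1, 34.0]] [ 514.56417648 -267.65632564   34.        ] [167.92282942 283.24927366 164.89775   ]
```

View pics/z1.png

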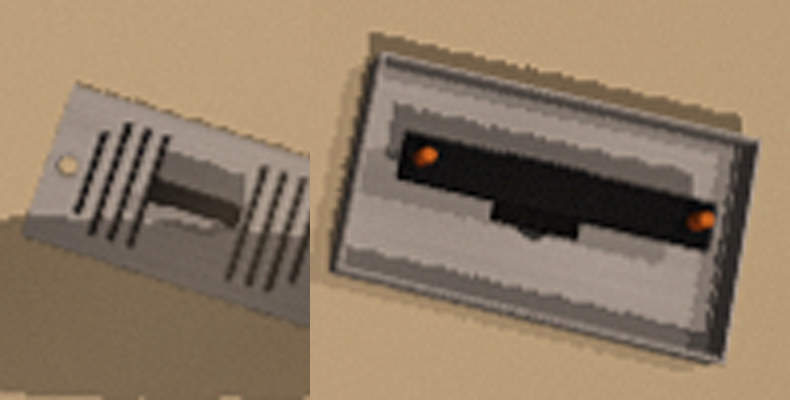

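Clean measurements: grate centre (520,269) with yaw about -18.3°, peg spacing 190.9 mm (nominal 190), peg centre (526,-273) with yaw about -14.7°. Moving above the grate.

jog_arm([
  [1,[2.6,-2.1,-0.2],-7.55],
  [1,[2.6,-2.1,-0.2],-7.55],
  [1,[2.6,-2.1,-0.2],-7.55],
  [1,[2.6,-2.1,-0.2],-7.55],
  [1,[2.6,-2.1,-0.2],-7.55],
  [1,[2.6,-2.1,-0.2],-7.55],
  [1,[2.6,-2.1,-0.2],-7.55],
  [1,[2.6,-2.1,-0.2],-7.55],
  [1,[2.6,-2.1,-0.2],-7.55],
  [1,[2.6,-2.1,-0.2],-7.55],
  [1,[2.4,-1.7,-0.2],-7.4],
  [1,[0,0,0],0],
], newtons=50)

```text
time_s: 1.35
position: [521.4, 267.5, 172.2]
ee_rot: [-3.139, -0.001, 2.816]
force: [-0.2, -0.7, -0.2]
grip_width: 1.001
```

```bash
python3 - <<'E'
from h import *
s=sense();print(s['time_s'],s['position'],np.degrees(s['ee_rot']),s['q'],s['force'])
c=cam("wrist");cv2.imwrite("pics/w1.png",c['img'])
print(c['pose'].round(2).tolist(),proj(c,[[519.7,269.3,46],[519.7+29.8,269.3+90.2,5],[519.7-29.8,269.3-90.2,5]]))
E
```

```text
1.35 [521.36313409 267.5240931  172.19475541] [-1.79878630e+02 -4.11447648e-02  1.61336160e+02] [ 7.41001459e-01  3.35508437e-01  1.60376941e-01  4.00255016e-04
 -1.39786653e+00 -1.06681546e+00] [-0.19517613 -0.74652854 -0.18375912]
[[-0.95, 0.31, 0.08, 500.12], [0.32, 0.92, 0.25, 205.42], [0.0, 0.26, -0.97, 350.06], [0.0, 0.0, 0.0, 1.0]] [[324.92268257 184.08446406]
 [325.10805899 248.91762488]
 [324.27824934  94.11594442]]
```

View pics/w1.png

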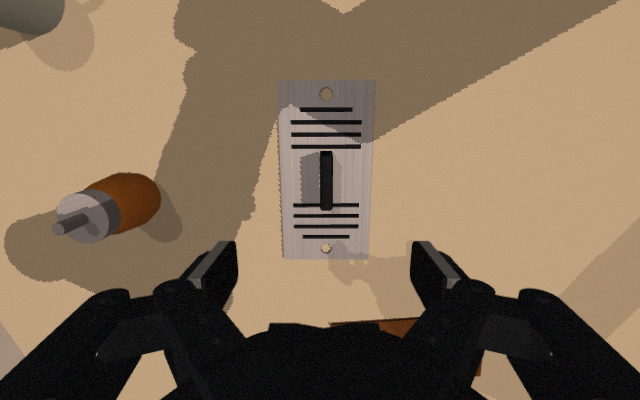

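Wrist view: handle at (326,181), holes at (326,94) and (326,248), all within 3 px of prediction. Descending.

jog_arm([
  [1,[-0.1,0.1,-3],0],
  [1,[-0.1,0.1,-3],0],
  [1,[0,0,-3],0],
  [1,[0,0,-3],0],
  [1,[0,0,-1.5],0],
  [1,[0,0,-1],0],
  [1,[0,0,0],0],
  [1,[0,0,0],0],
])

```text
time_s: 2.2
position: [518.0, 272.6, 29.4]
ee_rot: [3.141, 0.001, 2.824]
force: [0.5, 0.4, 0.0]
grip_width: 0.998
```

jog_arm([
  [1,[0.1,-0.3,-0.6],0],
  [1,[0,0,-0.6],0],
  [1,[0,0,0],0],
  [-1,[0,0,0],0],
  [-1,[0,0,0],0],
  [-1,[0,0,0],0],
  [-1,[0,0,0],0],
  [-1,[0,0,0],0],
  [-1,[0,0,0],0],
  [-1,[0,0,0],0],
  [-1,[0,0,0],0],
])

```text
time_s: 3.3
position: [518.6, 269.0, 16.5]
ee_rot: [3.141, 0.0, 2.823]
force: [0.2, 0.1, -0.1]
grip_width: 0.002
```

Grip reads shut (0.002), so the handle is not between the pads. Looking.

```bash
python3 - <<'E'
from h import *
s=sense();print(s['position'],np.degrees(s['ee_rot']),s['force'],s['grip_width'])
c=cam("wrist");d=cam("side")
print(proj(c,[[519.7,269.3,46],s['position']]),proj(d,[s['position']]))
a=cv2.resize(c['img'],(480,300));b=cv2.resize(d['img'][160:320,250:450],(375,300),interpolation=2)
t=cam("top");t=cv2.resize(t['img'][180:300,220:360],(350,300),interpolation=2)
cv2.imwrite("pics/w2.png",np.vstack([np.hstack([b,t]),np.hstack([a,np.zeros((300,245,3),np.uint8)])]))
E
```

```text
[518.64540203 269.01136798  16.50666437] [1.79994570e+02 1.66444835e-03 1.61732610e+02] [ 0.21648558  0.13206256 -0.08735855] 0.0020128071552078007
[[321.02114846 243.51485385]
 [322.77205159 223.9067139 ]] [[352.09287422 255.02292114]]
```

View pics/w2.png

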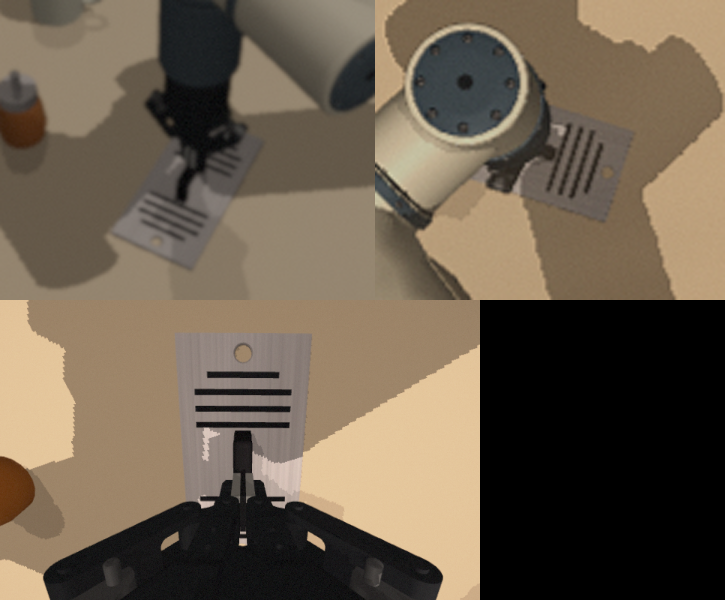

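The wrist view shows the handle running between the pads (480-scale, about (243,470)), despite the reading. A small lift will settle it through the force.

jog_arm([
  [-1,[0,0,0.5],0],
  [-1,[0,0,0.5],0],
  [-1,[0,0,0.5],0],
  [-1,[0,0,0.5],0],
  [-1,[0,0,0],0],
  [-1,[0,0,0],0],
  [-1,[0,0,0],0],
])

```text
time_s: 4.15
position: [518.4, 268.9, 36.2]
ee_rot: [-3.141, -0.0, 2.823]
force: [-0.3, 0.0, 0.4]
grip_width: 0.002
```

```bash
python3 - <<'E'
from h import *
s=sense();print(s['position'],s['force'],s['moment'],s['grip_width'])
c=cam("wrist");cv2.imwrite("pics/w3.png",cv2.resize(c['img'][150:400,160:480],(768,600),interpolation=2))
E
```

```text
[518.4283807  268.86883713  36.24616128] [-0.28000219  0.04304979  0.39666986] [ 0.01461351  0.04194297 -0.04047982] 0.0017662196889727257
```

View pics/w3.png

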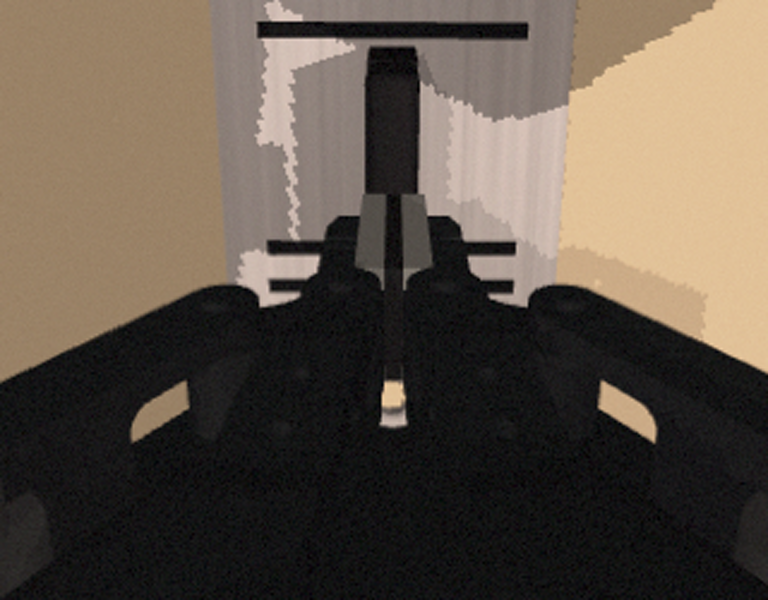

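Fingers are shut with nothing in them. Checking numerically where the handle lies relative to the pads.

```bash
python3 - <<'E'
from h import *
s=sense();c=cam("wrist");p=s['position'];print(p)
u=np.array([0.314,0.949,0]);C=np.array([519.,269.5,0])
f=lambda P:((proj(c,P)-[160,150])*2.4).round(0).tolist()
print("handle ends top",f([C-31*u+[0,0,46],C+31*u+[0,0,46]]),"bottom edge -y",f([C-31*u+[0,0,26],C-31*u]))
print("tcp, grasp",f([p,p+[0,0,18.7]]))
# observed: handle end top edge, slot centre, in w3 px -> world
g=lambda x,y:[160+x/2.4,150+y/2.4]
print("end z46",on_plane(c,[g(393,75)],46),on_plane(c,[g(393,48)],46),"slots z5",on_plane(c,[g(393,30),g(393,247),g(393,287)],5))
print('pad tips',on_plane(c,[g(393,195)],p[2]),on_plane(c,[g(393,268)],p[2]))
t=cam("top");d=cam("side")
for n,cc in(("top",t),("side",d)): print(n,proj(cc,[p,p+[0,0,18.7],C+[0,0,46]]).round(0).tolist())
a=cv2.resize(d['img'][200:300,300:410],(660,600),interpolation=2)
cv2.imwrite("pics/s3.png",a)
E
```

```text
[518.44496801 268.82030203  36.20863467]
handle ends top [[389.0, 76.0], [389.0, 301.0]] bottom edge -y [[390.0, 61.0], [390.0, 45.0]]
tcp, grasp [[391.0, 177.0], [391.0, 204.0]]
end z46 [[508.31794892 240.08828533  46.        ]] [[506.21077588 233.69648434  46.        ]] slots z5 [[506.62673986 235.16532381   5.        ]
 [529.03570301 303.14045245   5.        ]
 [533.62349201 317.05726365   5.        ]]
pad tips [[519.44458178 273.88910405  36.20863467]] [[526.35247155 294.84370945  36.20863467]]
top [[280.0, 238.0], [280.0, 237.0], [280.0, 237.0]]
side [[353.0, 250.0], [353.0, 245.0], [352.0, 248.0]]
```

View pics/s3.png

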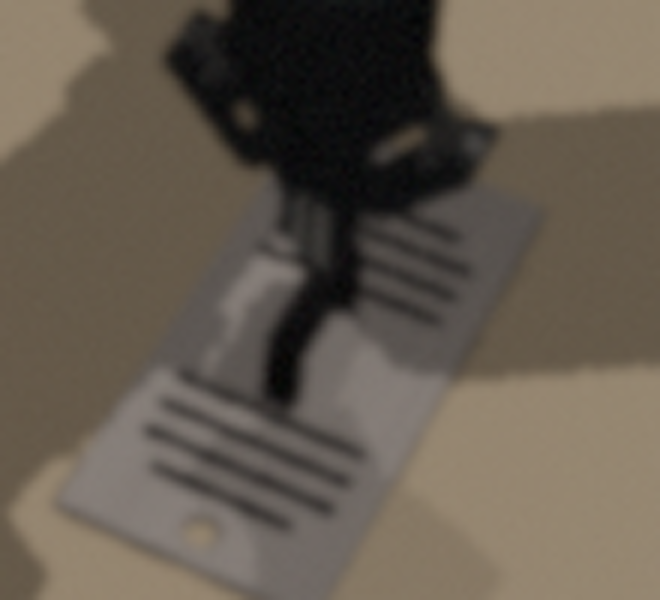

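```bash
python3 - <<'E'
from h import *
c=read_camera("wrist");M=np.array(c['mount']);c['pose']=M
print(M.round(3).tolist(),c['fx'],c['cx'],c['cy'],c['k1'])
for w,back in((42.5,13),(42.5,0),(42.5,40),(7,1),(0,0)):
  for sy in(-11,0,11):
    print(w,back,sy,proj(c,[[w,sy,-back],[-w,sy,-back]]).round(0).tolist())
E
```

```text
[[1.0, 0.0, 0.001, 0.383], [-0.0, 0.965, 0.261, -66.007], [-0.001, -0.261, 0.965, -177.731], [0.0, 0.0, 0.0, 1.0]] 289.5235093920554 323.57034361550956 197.37484716145235 -0.0260470041407923
42.5 13 -11 [[394.0, 214.0], [252.0, 214.0]]
42.5 13 0 [[392.0, 231.0], [253.0, 231.0]]
42.5 13 11 [[391.0, 248.0], [254.0, 248.0]]
42.5 0 -11 [[389.0, 208.0], [257.0, 208.0]]
42.5 0 0 [[388.0, 224.0], [258.0, 224.0]]
42.5 0 11 [[387.0, 239.0], [259.0, 239.0]]
42.5 40 -11 [[406.0, 231.0], [239.0, 231.0]]
42.5 40 0 [[404.0, 251.0], [241.0, 251.0]]
42.5 40 11 [[403.0, 270.0], [243.0, 270.0]]
7 1 -11 [[334.0, 208.0], [312.0, 208.0]]
7 1 0 [[334.0, 224.0], [312.0, 224.0]]
7 1 11 [[333.0, 240.0], [312.0, 240.0]]
0 0 -11 [[323.0, 208.0], [323.0, 208.0]]
0 0 0 [[323.0, 224.0], [323.0, 224.0]]
0 0 11 [[323.0, 240.0], [323.0, 240.0]]
```

In both wrist views the pads sit about 37 mm further back than the stated TCP: open spacing 176 px against 142 px predicted, shut edge row 231 against 208. The shut fingers passing above the 46 mm handle without force fits this. I'll confirm the real tip height by touching the handle's top lightly with shut fingers, with contact expected near reading z≈9.

jog_arm([
  [-1,[0,0,-1.0],0],
  [-1,[0,0,-1.0],0],
  [-1,[0,0,-0.2],0],
  [-1,[0,0,0],0],
  [-1,[0,0,0],0],
])

```text
time_s: 4.9
position: [518.8, 269.0, 14.5]
ee_rot: [-3.141, 0.0, 2.823]
force: [-0.2, -0.3, -0.6]
grip_width: 0.0
```

jog_arm([
  [-1,[0,0,-0.1],0],
  [-1,[0,0,-0.1],0],
  [-1,[0,0,0],0],
])

```text
time_s: 5.2
position: [518.6, 269.0, 12.5]
ee_rot: [3.142, -0.0, 2.823]
force: [-0.0, 0.4, 0.8]
grip_width: -0.001
```

jog_arm([
  [-1,[0,0,-0.1],0],
  [-1,[0,0,-0.1],0],
  [-1,[0,0,0],0],
])

```text
time_s: 5.5
position: [518.6, 268.9, 10.4]
ee_rot: [-3.142, -0.0, 2.823]
force: [0.2, 0.1, -0.4]
grip_width: 0.001
```

jog_arm([
  [-1,[0,0,-0.1],0],
  [-1,[0,0,-0.1],0],
  [-1,[0,0,0],0],
])

```text
time_s: 5.8
position: [518.8, 269.0, 10.3]
ee_rot: [3.141, 0.001, 2.823]
force: [-4.8, -2.4, 11.4]
grip_width: -0.0
```

jog_arm([
  [-1,[0,0,-0.1],0],
  [-1,[0,0,0],0],
])

```text
time_s: 6.0
position: [518.8, 269.0, 10.3]
ee_rot: [3.141, 0.001, 2.824]
force: [-8.5, -2.9, 17.5]
grip_width: -0.0
```

jog_arm([
  [-1,[0,0,-0.1],0],
  [-1,[0,0,0],0],
])

```text
time_s: 6.2
position: [518.9, 269.0, 10.2]
ee_rot: [3.141, 0.002, 2.824]
force: [-10.8, -2.7, 22.9]
grip_width: 0.004
```

Touch confirms it: the handle top (46 mm) is met at reading 10.3, so the real tips are 36 mm above the reported TCP, at about 6 N per mm of command. I'll back off, open, and go to reading about -16 (tips near 20).

jog_arm([
  [-1,[0,0,1.0],0],
  [-1,[0,0,1.0],0],
  [1,[0,0,0],0],
  [1,[0,0,0],0],
  [1,[0,0,0],0],
  [1,[0,0,0],0],
  [1,[0,0,0],0],
  [1,[0,0,0],0],
  [1,[0,0,0],0],
])

```text
time_s: 7.1
position: [518.6, 268.9, 26.4]
ee_rot: [-3.141, -0.0, 2.823]
force: [-0.5, 0.2, -0.2]
grip_width: 0.998
```

jog_arm([
  [1,[0,0,-0.8],0],
  [1,[0,0,-0.8],0],
  [1,[0,0,-0.8],0],
  [1,[0,0,-0.5],0],
  [1,[0,0,-0.4],0],
  [1,[0,0,0],0],
])

```text
time_s: 7.7
position: [518.3, 268.7, -7.3]
ee_rot: [-3.141, -0.001, 2.823]
force: [-1.0, -0.1, -0.1]
grip_width: 0.998
```

jog_arm([
  [1,[0,0,-0.4],0],
  [1,[0,0,-0.4],0],
  [1,[0,0,0],0],
  [-1,[0,0,0],0],
  [-1,[0,0,0],0],
  [-1,[0,0,0],0],
  [-1,[0,0,0],0],
  [-1,[0,0,0],0],
  [-1,[0,0,0],0],
  [-1,[0,0,0],0],
  [-1,[0,0,0],0],
], newtons=60)

```text
time_s: 8.8
position: [518.9, 269.1, -14.2]
ee_rot: [3.141, 0.0, 2.823]
force: [-0.1, 0.1, 2.5]
grip_width: 0.148
```

jog_arm([
  [-1,[0,0,0.5],0],
  [-1,[0,0,0.5],0],
  [-1,[0,0,1],0],
  [-1,[0,0,0],0],
  [-1,[0,0,0],0],
])

```text
time_s: 9.3
position: [518.8, 269.2, 5.9]
ee_rot: [3.141, 0.0, 2.823]
force: [-0.2, -0.2, -2.5]
grip_width: 0.151
```

Gripped: width 0.15, about 2.5 N of weight. The underside is at reading + 14.2 mm. Before travelling I'll triangulate the pegs.

```bash
python3 - <<'E'
from h import *
P={}
for n,box in(("top",(410,190,530,280)),("side",(330,75,420,150))):
    c=cam(n);h=cv2.cvtColor(c['img'],cv2.COLOR_BGR2HSV);x0,y0,x1,y1=box
    m=((h[...,1]>130)&(h[...,2]>90)&(h[...,0]<20)).astype(np.uint8);mm=np.zeros_like(m);mm[y0:y1,x0:x1]=m[y0:y1,x0:x1]
    k,l,s,ce=cv2.connectedComponentsWithStats(mm)
    r=[(ce[i],s[i].tolist()) for i in range(1,k) if s[i,4]>=4];print(n,r)
    r=sorted(r,key=lambda t:t[0][0]) if n=="top" else sorted(r,key=lambda t:-t[0][1])
    P[n]=(c,[t[0] for t in r])
for a,b in zip(P["top"][1],P["side"][1]):
    o1,d1=rays(P["top"][0],[a]);o2,d2=rays(P["side"][0],[b]);d1,d2=d1[0],d2[0]
    t=np.linalg.lstsq(np.c_[d1,-d2],o2-o1,rcond=None)[0];p,q=o1+t[0]*d1,o2+t[1]*d2
    print(((p+q)/2).round(1),(p-q).round(1), "side z58",on_plane(P["side"][0],[b],58).round(1),"top z60",on_plane(P["top"][0],[a],60).round(1))
E
```

```text
top [(array([440.88235294, 223.58823529]), [439, 222, 5, 4, 17]), (array([510.4375, 239.6875]), [508, 238, 5, 4, 16])]
side [(array([383.57142857,  88.28571429]), [383, 87, 2, 4, 7])]
[ 510.8 -139.1  214.7] [32.2 -2.6  5. ] side z58 [[ 500.6 -364.3   58. ]] top z60 [[ 548.3 -179.8   60. ]]
```

jog_arm([
  [-1,[0,0,2.0],0],
  [-1,[0,0,2.5],0],
  [-1,[0,-1,2.5],0],
  [-1,[0,-2,2],0],
  [-1,[0,-2.5,0],0],
  [-1,[0,-2.5,0],0],
  [-1,[0,-2.5,0],0],
  [-1,[0,-2.5,0],0],
  [-1,[0,-2.5,0],0],
  [-1,[0,-2.5,0],0],
  [-1,[0,-2.5,0],0],
  [-1,[0,-2.5,0],0],
])

```text
time_s: 10.6
position: [518.2, 37.9, 95.1]
ee_rot: [-3.141, -0.001, 2.823]
force: [0.3, 0.8, -2.1]
grip_width: 0.153
```

jog_arm([
  [-1,[0,-2.5,0],0],
  [-1,[0.1,-2.5,0],0.6],
  [-1,[0.1,-2.5,0],0.6],
  [-1,[0.1,-2.5,0],0.6],
  [-1,[0.1,-2.5,0],0.6],
  [-1,[0.1,-2.5,0],0.6],
  [-1,[0.1,-2.5,0],0.6],
  [-1,[0,-2.5,0],0],
  [-1,[0,-2.5,0],0],
  [-1,[0,-2.5,0],0],
  [-1,[0,-2,0],0],
  [-1,[0,0,0],0],
])

```text
time_s: 11.8
position: [524.0, -233.0, 94.8]
ee_rot: [-3.141, -0.001, 2.883]
force: [0.3, 1.2, -2.6]
grip_width: 0.154
```

jog_arm([
  [-1,[0,-2,0],0],
  [-1,[0,-2,-1],0],
  [-1,[0,0,-1.5],0],
  [-1,[0,0,0],0],
  [-1,[0,0,0],0],
  [-1,[0,0,0],0],
])

```text
time_s: 12.4
position: [525.2, -270.7, 71.4]
ee_rot: [-3.141, 0.001, 2.886]
force: [0.3, 0.6, -2.3]
grip_width: 0.149
```

```bash
python3 - <<'E'
from h import *
s=sense();p=s['position'];print(p,np.degrees(s['ee_rot']),s['force'])
y=np.radians(np.degrees(s['ee_rot'][2])-180);u=np.array([-np.sin(y),np.cos(y),0]);v=np.array([np.cos(y),np.sin(y),0])
C=np.array([p[0]+.8,p[1]+.2,p[2]+14.2])
c=cam("side");d=cam("top")
print("side holes top face",proj(c,[C+95*u+[0,0,5],C-95*u+[0,0,5]]),"pegs tips",proj(c,[[548.9,-180.3,67],[501.2,-365,67]]))
print("side corners",proj(c,[C+a*110*u+b*55*v for a in(1,-1) for b in(1,-1)]).round(1).tolist())
print("top",proj(d,[C+95*u+[0,0,5],C-95*u+[0,0,5]]))
a=cv2.resize(c['img'][70:170,310:440],(520,400),interpolation=2);b=cv2.resize(d['img'][170:290,405:535],(433,400),interpolation=2)
cv2.imwrite("pics/p1.png",np.hstack([a,b])[:,:800])
E
```

```text
[ 525.24513123 -270.72507802   71.3790934 ] [-1.79986121e+02  7.37033711e-02  1.65378366e+02] [ 0.29447892  0.60188793 -2.3170389 ]
side holes top face [[362.1306956  113.79483952]
 [383.92825289  79.87845678]] pegs tips [[362.1638439  119.94541043]
 [383.64742619  85.77368914]]
side corners [[342.5, 113.4], [378.2, 123.0], [369.1, 74.8], [402.0, 82.8]]
top [[443.14562897 221.38489751]
 [514.11598584 238.12166809]]
```

View pics/p1.png

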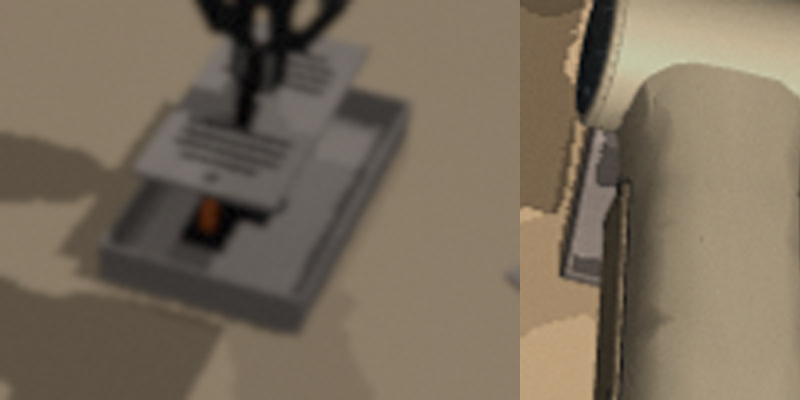

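Side crop: hole at full px (362.8,114.5), as predicted to 0.7 px. The near peg is below it at column 362.5, so alignment is within about 1 mm. The far end is hidden by the gripper. Descending to feel for the pegs.

jog_arm([
  [-1,[-0.1,-0.2,-0.7],0],
  [-1,[0,0,-0.6],0],
  [-1,[0,0,0],0],
  [-1,[0,0,0],0],
])

```text
time_s: 12.9
position: [523.4, -273.1, 57.1]
ee_rot: [-3.141, -0.001, 2.886]
force: [0.3, -0.4, -1.6]
grip_width: 0.153
```

jog_arm([
  [-1,[0,0,-0.2],0],
  [-1,[0,0,-0.2],0],
  [-1,[0,0,0],0],
])

```text
time_s: 13.2
position: [523.5, -272.9, 53.1]
ee_rot: [3.141, -0.001, 2.886]
force: [0.1, 0.1, -3.2]
grip_width: 0.149
```

jog_arm([
  [-1,[0.1,0,-0.1],0],
  [-1,[0,0,-0.1],0],
  [-1,[0,0,0],0],
])

```text
time_s: 13.5
position: [524.6, -273.0, 51.3]
ee_rot: [3.142, -0.0, 2.886]
force: [0.1, -0.3, -1.5]
grip_width: 0.151
```

jog_arm([
  [-1,[0,0,-0.1],0],
  [-1,[0,0,0],0],
])

```text
time_s: 13.7
position: [524.5, -273.0, 50.3]
ee_rot: [3.142, -0.0, 2.885]
force: [-0.4, 0.8, -2.2]
grip_width: 0.153
```

jog_arm([
  [-1,[0,0,-0.1],0],
  [-1,[0,0,-0.1],0],
  [-1,[0,0,0],0],
])

```text
time_s: 14.0
position: [524.5, -273.0, 48.3]
ee_rot: [3.142, -0.0, 2.885]
force: [-0.3, -0.3, -2.5]
grip_width: 0.152
```

jog_arm([
  [-1,[0,0,-0.1],0],
  [-1,[0,0,-0.1],0],
  [-1,[0,0,0],0],
])

```text
time_s: 14.3
position: [524.5, -273.0, 46.3]
ee_rot: [3.142, -0.0, 2.885]
force: [-0.7, -0.3, -2.9]
grip_width: 0.147
```

Underside is near 60.5 mm, below the 67 mm tips, with no contact: the pegs have entered the holes. Continuing gently.

jog_arm([
  [-1,[0,0,-0.2],0],
  [-1,[0,0,-0.2],0],
  [-1,[0,0,0],0],
])

```text
time_s: 14.6
position: [524.3, -272.9, 42.0]
ee_rot: [3.142, -0.001, 2.886]
force: [1.4, -0.1, -1.5]
grip_width: 0.152
```

jog_arm([
  [-1,[0,0,-0.2],0],
  [-1,[0,0,-0.2],0],
  [-1,[0,0,0],0],
])

```text
time_s: 14.9
position: [524.4, -272.9, 38.1]
ee_rot: [3.141, -0.001, 2.886]
force: [0.8, 0.6, -2.5]
grip_width: 0.152
```

jog_arm([
  [-1,[0,0,-0.2],0],
  [-1,[0,0,-0.2],0],
  [-1,[0,0,0],0],
])

```text
time_s: 15.2
position: [524.4, -272.9, 34.1]
ee_rot: [3.142, -0.001, 2.885]
force: [-0.1, 0.2, -2.3]
grip_width: 0.15
```

jog_arm([
  [-1,[0,0,-0.1],0],
  [-1,[0,0,-0.1],0],
  [-1,[0,0,0],0],
])

```text
time_s: 15.5
position: [524.5, -273.0, 32.3]
ee_rot: [3.142, -0.0, 2.886]
force: [-0.6, 0.3, -3.3]
grip_width: 0.153
```

jog_arm([
  [-1,[0,0,-0.1],0],
  [-1,[0,0,0],0],
])

```text
time_s: 15.7
position: [524.6, -273.0, 31.4]
ee_rot: [3.142, -0.0, 2.886]
force: [-0.4, -0.3, -1.3]
grip_width: 0.154
```

jog_arm([
  [-1,[0,0,-0.1],0],
  [-1,[0,0,0],0],
])

```text
time_s: 15.9
position: [524.8, -273.1, 30.8]
ee_rot: [-3.141, 0.0, 2.886]
force: [0.7, 0.4, -0.4]
grip_width: 0.153
```

jog_arm([
  [-1,[0,0,-0.1],0],
  [-1,[0,0,0],0],
  [-1,[0,0,0],0],
])

```text
time_s: 16.2
position: [524.8, -273.2, 30.1]
ee_rot: [-3.141, 0.001, 2.886]
force: [-1.5, 1.9, 3.7]
grip_width: 0.153
```

jog_arm([
  [-1,[0,0,-0.1],0],
  [-1,[0,0,0],0],
  [-1,[0,0,0],0],
])

```text
time_s: 16.5
position: [524.8, -273.1, 29.1]
ee_rot: [-3.141, 0.001, 2.886]
force: [-2.6, 2.2, 6.3]
grip_width: 0.153
```

Bar is now about 1.6–1.9 mm down, from both position and force. A little more to clearly reach a couple of mm.

jog_arm([
  [-1,[0,0,-0.09],0],
  [-1,[0,0,0],0],
  [-1,[0,0,0],0],
  [-1,[0,0,0],0],
])

```text
time_s: 16.9
position: [524.9, -273.2, 28.4]
ee_rot: [-3.141, 0.001, 2.886]
force: [-2.3, 3.1, 6.4]
grip_width: 0.152
```

Pressed about 2–2.4 mm. Ease off, then release.

jog_arm([
  [-1,[0,0,0.1],0],
  [-1,[0,0,0.1],0],
  [-1,[0,0,0.05],0],
  [-1,[0,0,0],0],
  [-1,[0,0,0],0],
])

```text
time_s: 17.4
position: [524.8, -273.1, 30.1]
ee_rot: [-3.142, 0.0, 2.886]
force: [-1.5, 2.0, 3.9]
grip_width: 0.147
```

jog_arm([
  [0.2,[0,0,0],0],
  [0.6,[0,0,0],0],
  [1,[0,0,0],0],
  [1,[0,0,0],0],
  [1,[0,0,0],0],
  [1,[0,0,0],0],
  [1,[0,0,0],0],
])

```text
time_s: 18.1
position: [524.6, -273.0, 30.1]
ee_rot: [-3.142, 0.0, 2.886]
force: [-0.1, -0.2, 0.3]
grip_width: 1.003
```

jog_arm([
  [1,[0,0,0.5],0],
  [1,[0,0,1],0],
  [1,[0,0,1.5],0],
  [1,[0,0,2],0],
  [1,[0,0,3],0],
  [1,[0,0,4],0],
  [1,[0,0,4],0],
  [1,[0,0,0],0],
  [1,[0,0,0],0],
])

```text
time_s: 19.0
position: [525.4, -273.1, 192.1]
ee_rot: [3.141, 0.004, 2.886]
force: [-0.2, 0.2, -1.0]
grip_width: 1.0
```

```bash
python3 - <<'E'
from h import *
s=sense();print(s['position'],s['force'],s['grip_width'])
d=cam("side");w=cam("wrist")
print("pegs expected wrist/side tip",proj(w,[[548.9,-180.3,67],[501.2,-365,67]]).round(0).tolist(),proj(d,[[548.9,-180.3,67],[501.2,-365,67]]).round(0).tolist())
b=cv2.resize(d['img'][70:160,320:430],(366,300),interpolation=2)
cv2.imwrite("pics/f1.png",np.vstack([cv2.resize(w['img'],(480,300)),np.hstack([b,np.zeros((300,114,3),np.uint8)])]))
E
```

```text
[ 525.35693353 -273.12494146  192.07287456] [-0.23626647  0.18603401 -0.95389349] 1.0000663898194933
pegs expected wrist/side tip [[323.0, 264.0], [322.0, 89.0]] [[362.0, 120.0], [384.0, 86.0]]
```

View pics/f1.png

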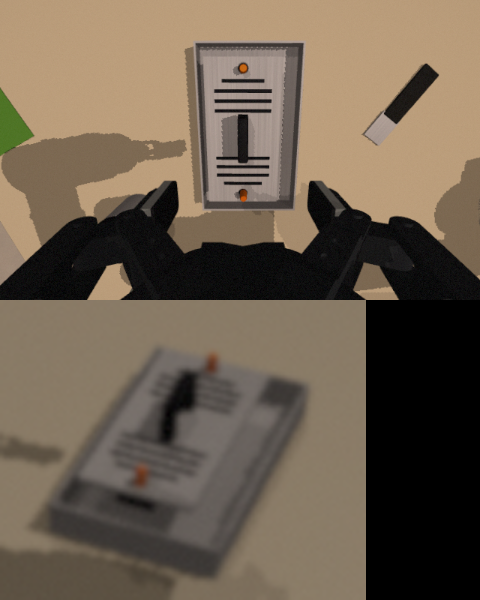

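The wrist and side views show an orange peg standing through each hole, at (243,68) and (243,194) in the half-size wrist picture. The grate lies flat and the gripper is clear. Handing in.

```bash
python3 -c "
from cell import close_job;print(close_job())"
```

```text
the job is handed in; nothing more can be done
None
```

The grate hangs flat on both orange pegs, one through each hole, and the job is handed in at about 19 s of the 64 s allowed. The last wrist and side pictures show both pegs standing through the holes, and the gripper was open and clear.

- **Placing:** The pegs entered without any search. The grate seated at underside height 45 mm, as specified, to within about 0.5 mm.
- **Press:** I pressed the bar down about 2.4 mm by position and about 2 mm by force (roughly 9 N total). That is well short of 6 mm. I then eased off to about 0.5 mm and let go.
- **First grasp missed:** The real fingertips sit about 36 mm higher than the reported TCP. I worked this out from the wrist pictures and confirmed it by touching the handle's top with the shut fingers, which peaked at about 23 N downward. The second grasp held.
- **Not checked:** I did not re-measure the mug, shaker and bin at the end, though the arm's path stayed well away from them. The side-camera cross-check of the pegs worked for one peg only, and it agreed with the top view to about 1 mm.

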